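# Set the slide stage clear of its hidden buffer

## Task

Pull the transport pin out of the slide stage and put it in the hole of its stand, fully down. Then slide the carriage gently towards the hood until you feel it press into the spring buffer hidden inside, without ramming it, and back it off again by one centimetre so that it stands free, just short of the tight spot; let go of it there. Leave the other things on the bench alone.

Things in the scene. Friction and masses are not known exactly. Their poses are not given: they have to be found in the camera images.
- stage: Fixed slide stage: a bare aluminium track 90 x 400 mm (base plate 14 mm thick, side lips to 24 mm) on the worktop; origin at the centre of its underside, y axis along the track towards the hood, z up. A grey sheet-metal hood, 110 mm wide and 46 mm high, covers the track from y = 60 to 200 mm; the carriage slides on the open part.
- hood_mouth (a point): Middle of the hood's open mouth at the height of the tongue. Inside, unseen, a spring buffer (its face: buffer_pad) is clamped at an unknown depth: the carriage's nose first touches it at a carriage value anywhere from 0.085 to 0.150 m. From there it resists with 2 N per mm for 12 mm, then is solid. A push of 5 to 8 N into it is a clear find; over 18 N damages it. One centimetre back from there the nose must be free.
- carriage (a joint): Carriage position along the track (m): 0 = fully back, growing towards the hood (stage +y), at most 0.185. It drags with about 2 N and stays where it is left. The carriage is a flat plate 72 x 90 mm, top 23 mm above the worktop, with a 34 mm wide tongue in front (its tip: nose) that runs into the hood. The pin blocks it at about 0.016.
- grip (a point): Centre of the top of the carriage's upright black block handle, 87 mm above the worktop. The block is 36 mm across the track (stage x) and 22 mm along it (stage y) and can be held from 30 to 87 mm above the worktop. Where the buffer is first met, its front is still 49 mm or more from the hood.
- pin: Loose transport pin, 56 mm long: steel shaft 8 mm thick and 26 mm long, above it a black cylinder head 18 mm across, 30 mm high. Origin at the shaft's foot, z up through the head. It stands in a 10 mm hole of the track (stage x = 27, y = -70 mm), 10 mm deep, foot 4 mm above the worktop, head from 30 to 60 mm. The tongue beside it is 23 mm high.
- stand_hole0 (a point): Centre of the mouth of the hole in the pin stand, a fixed grey block 50 x 50 x 28 mm standing on the worktop to the right of the stage; this point is on its top, 28 mm above the worktop. The hole is 15 mm wide and goes right through; the pin is fully down when its head rests on the block's top (foot 26 mm below this point).
- tape_roll: Bystander: roll of tape lying flat, 96 mm across, 25 mm high; origin under its centre.
- petri: Bystander: closed petri dish, 150 mm across, 22 mm high; origin under its centre.
- tweezers: Bystander: steel tweezers lying flat, 150 mm long, near the front edge; origin under their centre.
- weigh_boat: Bystander: white square weighing boat 66 x 66 x 20 mm; origin under its centre.
- beaker: Bystander: small empty clear beaker, 46 mm across, 54 mm high; origin under its centre.
- ball_pen: Bystander: slim white ball pen lying flat near the front edge, 145 mm long; origin under its centre.
Not all that is in view belongs to the job. Leave any orange or purple look-alike of the part that bears stand_hole0 alone.

How it is judged:
On the way, in this order (a step that is already met when the one before it is completed fails the run):
1. the pin stands fully down in the stand's hole, let go (horizontal distance between pin and stand_hole0 below 0.007 m and z of pin in the frame of stand_hole0 below -0.022 m and angle between pin's own z axis and vertical below 0.2 rad and contact force between pin and the fingers below 0.1 N), for 0.2 s.
2. the carriage's nose presses into the hidden buffer with more than 2 N (contact force between carriage and buffer_pad above 2 N), for 0.05 s.
At the end, for the whole second after the job is handed in: The pin stands fully down (head on the block, within 4 mm) and upright in the stand's hole, and the carriage stands still with its nose between 1.5 and 15.5 mm short of the buffer's free face (horizontal distance between pin and stand_hole0 below 0.007 m and z of pin in the frame of stand_hole0 below -0.022 m and angle between pin's own z axis and vertical below 0.2 rad and distance between nose and buffer_pad between 0.0115 and 0.0255 m and velocity of joint carriage between -0.005 and 0.005 m/s); the robot touches nothing.
It fails at once if the buffer is pressed with more than 18 N (contact force between carriage and buffer_pad above 18 N).
It fails at once if a bystander is shifted by more than 2 cm (distance of any of tape_roll, petri, tweezers, weigh_boat, beaker, ball_pen from where it was at the start of the episode above 0.02 m).
It also fails if it takes over 72 s, if anything falls off the work surface, if the arm or the gripper's body presses on something with over 40 N, if the wrist force passes 120 N, or if a joint passes its speed limit or range.

## Robot

A 7-joint arm with a two-finger parallel gripper is mounted at the origin on a cart in front of the work surface, level with it; the furniture and walls round the work are solid. World frame = base frame: x ahead of the robot, y to its left, z up, the work surface at z = 0. Lengths are in m, angles in rad, forces in N, time in s.
With the tool pointing down it reaches from about 0.4 to 0.875 m from the base axis. Payload 6.5 kg.
Tool frame: the origin (TCP) lies at the very end of the fingers, on their centre line; the grasp point (between the pads) lies 19 mm behind it (arm.grip_depth is the z of the grasp point in the tool frame, in m); z points along the fingers, y is the line along which they close (so a half turn about z gives the same grasp; the last joint's range is limited). The gripper opens to 88 mm and grips with 3 to 60 N. Pads are 18 mm wide; open, the fingers measure 123 mm over their backs; the gripper's body (75 mm by 187 mm) begins 45 mm behind the grasp point.
Start: joints at [1.131, 0.536, -0.004, 1.538, 0.003, 1.067, -0.071], TCP at [0.237, -0.605, 0.208] pointing down, gripper open.
Joint ranges: [-2.7, 2.7], [-0.37, 2.16], [-1.27, 1.26], [0.24, 2.4], [-1.31, 4.45], [0.19, 1.91], [-2.76, 2.76]. Speed limits (rad/s): [2.39, 2.39, 3.14, 3.14, 3.14, 3.14, 3.14].

## Interface

Orientations are given as a rotation vector (axis times angle).
In Python, from bench import monitor, cams, ticket, arm gives the robot as it stands. The module is installed in compiled form; this text tells all that it offers.
- The arm moves only by the tool carry_out, never from a script. Its argument "deltas" is a list of rows, each an object with "translation": the shift along the tool's x, y, z in mm, a list of three; "twist": the turn about the tool's z in rad. In form: [{"translation": [x, y, z], "twist": twist}, ...]. A call has 1 to 5 rows; each row shifts and turns the commanded pose from where the row before left it, along the tool's axes as they then stand; what a row does not reach is not made up. A row lasts 1/12 s, in which the tool goes at most 41.7 mm and 7.16 degrees, less where a joint would pass 70% of its speed; a pose out of reach is approached as far as the arm can. A call with a gripper value outside its range is refused whole. "gripper" is the closure, from 0 (fully open) to 1 (shut), set as the call begins (left out, the last holds). The fingers move at their own pace and stop on an object; "squeeze" is the grip in N (left out, the last holds). Time passes only in rows, so rows that do not move let the fingers close. It gives the time, the measured TCP pose, the force, the opening and the grip force at its end, in the units of the state.
- monitor.state(): the state, without advancing time (a new reading comes with each control period).
- cams.capture(name): name is "scene" or "top" or "wrist"; returns the picture (420x560x3 uint8, blue, green, red); there is no depth.
- cams.camera_model(name): a dict with "fx", "fy", "cx", "cy" (pixels), "extrinsics" (4x4, takes a point from camera to world coordinates). Camera axes: x right, y down, z forward; pixel columns grow to the right and rows downward; lengths in m; the calibration is good to about 2 mm. A picture is of the moment at which its call begins: read the wrist's pose just before it. camera_model takes no time and is no camera call; for the wrist camera it gives the pose at the moment of the call.
- ticket.job_done(): hands the job in; it is judged then, once.
The state is a dict: "t": time; "joint_positions": joint angles; "qd": joint speeds; "tau": joint torques, N m; "tcp_pos": TCP position; "orientation": TCP orientation; "contact_force": force on the tool from outside, world axes, zero at the start; "moment": the same for the moment, N m; "width": finger opening in m; "finger_force": force on a finger pad.
Only numpy, scipy, OpenCV 4.12 (cv2) and the standard library are available. Lean on these libraries where they do the work, as an engineer would, in place of code of your own. Each camera call takes 0.05 s, during which the arm holds its last target. There are 200 camera calls.

## Working session

There is one attempt and no reset: what is moved stays moved. The work goes in short steps, Python scripts to look and compute and a tool call to move; the robot and the scene stay as the last step left them, time stands still between calls to the robot, and variables do not carry over. Pictures are saved under pics/ and viewed, at most 10 in all, crops included, and the job is handed in when it is done.

Besides the shell and the picture viewer there is one more tool, called by a JSON object that holds its "op" and its "data". carry_out: Moves the arm, as the interface text tells. Its arguments: {"type":"object","properties":{"deltas":{"type":"array","items":{"type":"object","properties":{"translation":{"type":"array","items":{"type":"number"}},"twist":{"type":"number"}}}},"gripper":{"type":"number"},"squeeze":{"type":"number"}},"required":["deltas"]}

```bash
mkdir -p pics; cat > h.py <<'E'
import numpy as np, cv2
from bench import monitor, cams, ticket, arm
def ray(m,u,v):
    E=np.array(m["extrinsics"]);d=E[:3,:3]@np.array([(u-m["cx"])/m["fx"],(v-m["cy"])/m["fy"],1.]);return E[:3,3],d
def onz(m,u,v,z):
    o,d=ray(m,u,v);return o+d*(z-o[2])/d[2]
def proj(m,p):
    E=np.array(m["extrinsics"]);c=E[:3,:3].T@(np.array(p)-E[:3,3]);return m["fx"]*c[0]/c[2]+m["cx"],m["fy"]*c[1]/c[2]+m["cy"]
E
python3 - <<'E'
from h import *
print(monitor.state())
for n in("top","scene"):
    im=cams.capture(n);cv2.imwrite(f"pics/{n}0.png",im);m=cams.camera_model(n);print(n,m)
    cv2.imwrite(f"pics/{n}0b.png",cv2.resize(im,(800,600)))
E
```

```text
{'t': 0.0, 'joint_positions': array([ 1.13079126,  0.5372249 , -0.00443322,  1.53883952,  0.00260305,
        1.06730484, -0.07121206]), 'qd': array([-1.33874781e-03,  5.96107682e-04,  8.18266117e-04,  6.06483167e-04,
       -4.58200421e-04, -5.66461861e-04,  8.24658364e-05]), 'tau': array([ 1.48334639e-04, -5.70974422e+01,  9.91120040e-01, -2.51595730e+01,
       -5.61775337e-02,  1.80632790e-02,  1.62979504e-04]), 'tcp_pos': array([ 0.2370879 , -0.6045042 ,  0.20681422]), 'orientation': array([-3.08518357e+00, -5.83528642e-01,  7.23520286e-04]), 'contact_force': array([ 0.72742605, -0.07171584,  0.14417746]), 'moment': array([-0.08563805,  0.05565234,  0.02515355]), 'finger_force': 0.0, 'width': 0.08845944198320801}
top {'fx': 496.8426553256171, 'fy': 496.8426553256171, 'cx': 275.17634010268483, 'cy': 199.83007620336187, 'extrinsics': array([[ 0.01454717, -0.99216288,  0.1241016 ,  0.37601268],
       [-0.99988883, -0.01402857,  0.0050517 , -0.12091244],
       [-0.00327114, -0.12416129, -0.99225666,  1.51666793],
       [ 0.        ,  0.        ,  0.        ,  1.        ]])}
scene {'fx': 444.00177489922754, 'fy': 444.00177489922754, 'cx': 282.1418681222635, 'cy': 205.1452049229073, 'extrinsics': array([[-0.87507759, -0.31710915,  0.36562412,  0.14539484],
       [-0.48376203,  0.59590414, -0.64099342,  0.62647851],
       [-0.01461205, -0.73779404, -0.67486772,  0.88241307],
       [ 0.        ,  0.        ,  0.        ,  1.        ]])}
```

View pics/top0b.png

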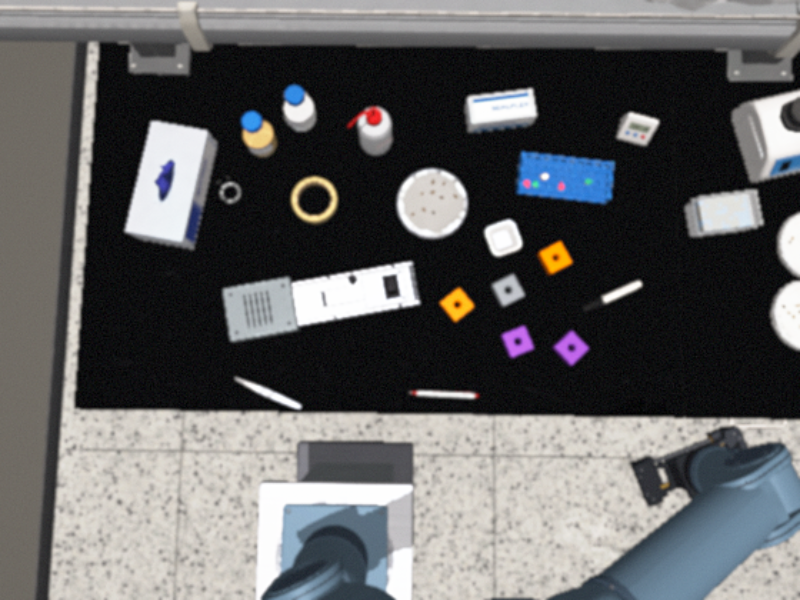

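View pics/scene0b.png

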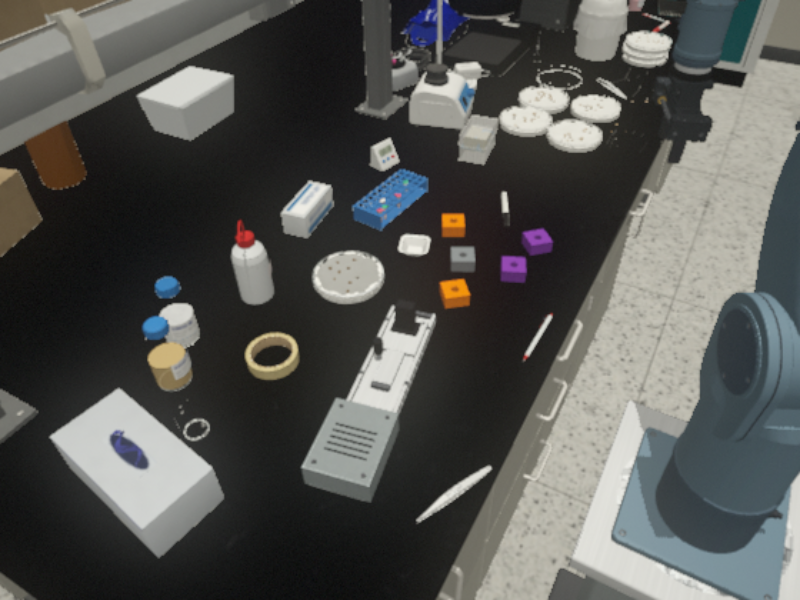

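The top view (800x600) shows the stage with its hood at (260,309), pin at (352,280) and black handle at (391,287). There are five blocks with holes: orange at (457,304) and (555,257), purple at (517,341) and (571,347), grey at (508,290). The grey one fits the description of the stand, as the orange and purple ones are look-alikes. I'll measure and check it in a crop.

```bash
python3 - <<'E'
from h import *
im=cv2.imread("pics/top0.png");m=cams.camera_model("top")
s=.7
for n,u,v,z in(("pin",352,280,.06),("handle",391,285,.087),("stand",508,290,.028)): print(n,onz(m,u*s,v*s,z).round(4))
hsv=cv2.cvtColor(im,cv2.COLOR_BGR2HSV)
def cont(mask,box,name,z):
    k=np.zeros_like(mask);x0,y0,x1,y1=[int(a*s) for a in box];k[y0:y1,x0:x1]=mask[y0:y1,x0:x1]
    c=max(cv2.findContours(k,0,2)[0],key=cv2.contourArea);r=cv2.minAreaRect(c)
    P=np.array([onz(m,*p,z)[:2] for p in cv2.boxPoints(r)])
    e=P[1]-P[0];f=P[2]-P[1]
    print(name,"centre",onz(m,*r[0],z).round(4),"sizes",np.linalg.norm(e).round(4),np.linalg.norm(f).round(4),"yaw",np.degrees(np.arctan2(e[1],e[0])).round(1),np.degrees(np.arctan2(f[1],f[0])).round(1))
g=((hsv[...,2]>70)&(hsv[...,1]<60)).astype(np.uint8)*255
cont(g,(485,268,530,312),"stand",.028)
cont(g,(215,250,430,350),"stage",.024)
hood=((hsv[...,2]>70)&(hsv[...,2]<200)&(hsv[...,1]<60)).astype(np.uint8)*255
cont(hood,(215,270,296,350),"hood",.046)
# dark holes: pin head/handle
d=((hsv[...,2]<60)).astype(np.uint8)*255
cont(d,(380,272,401,301),"handle",.087); cont(d,(345,270,360,288),"pinhead",.06);cont(d,(500,282,516,298),"hole",.028)
c=im[170:240,210:410];cv2.imwrite("pics/crop1.png",cv2.resize(c,(800,280),interpolation=2))
E
```

```text
pin [ 0.5684 -0.0282  0.06  ]
handle [ 0.5557 -0.1093  0.087 ]
stand [ 0.556 -0.356  0.028]
stand centre [ 0.5566 -0.3554  0.028 ] sizes 0.0573 0.0566 yaw -62.6 -153.8
stage centre [0.534  0.0403 0.024 ] sizes 0.4152 0.1199 yaw -79.1 -169.5
hood centre [0.5079 0.1609 0.046 ] sizes 0.1562 0.1178 yaw -79.2 -168.4
handle centre [ 0.5542 -0.1087  0.087 ] sizes 0.0208 0.0382 yaw -78.8 -169.0
pinhead centre [ 0.5714 -0.0284  0.06  ] sizes 0.006 0.003 yaw 1.3 -89.2
hole centre [ 0.5567 -0.3549  0.028 ] sizes 0.0022 0.0042 yaw -44.5 -135.0
```

View pics/crop1.png

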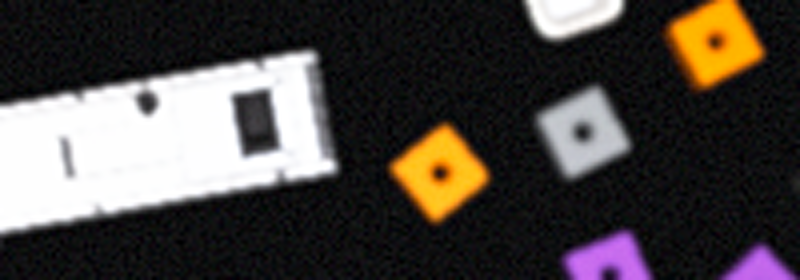

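The crop confirms the grey stand at crop (582,131) with its dark hole; orange and purple blocks lie around it. Distances fit (pin 29 mm across and 77 mm ahead of the handle; stage yaw about 11°). Next I plan the move to hover over the pin.

```bash
cat >> h.py <<'E'
from scipy.spatial.transform import Rotation as R
def yaw(s=None):
    r=R.from_rotvec((s or monitor.state())["orientation"]).as_matrix();return np.arctan2(r[1,0],r[0,0])
def plan(p,yawdeg,n):
    s=monitor.state();p=np.array(p);a=yaw(s);d=(p-s["tcp_pos"])/n*1000
    t=(np.radians(yawdeg)-a+np.pi)%(2*np.pi)-np.pi
    for i in range(n):
        b=a+t*i/n;print([round(float(x),1) for x in (np.cos(b)*d[0]+np.sin(b)*d[1],np.sin(b)*d[0]-np.cos(b)*d[1],-d[2])],"tw",round(-t/n,3))
E
python3 - <<'E'
from h import *
plan([.569,-.028,.17],101,17)
E
```

```text
[30.6, -24.4, 2.2] tw -0.082
[32.5, -21.9, 2.2] tw -0.082
[34.1, -19.1, 2.2] tw -0.082
[35.6, -16.3, 2.2] tw -0.082
[36.8, -13.3, 2.2] tw -0.082
[37.8, -10.3, 2.2] tw -0.082
[38.5, -7.2, 2.2] tw -0.082
[38.9, -4.0, 2.2] tw -0.082
[39.1, -0.8, 2.2] tw -0.082
[39.1, 2.4, 2.2] tw -0.082
[38.7, 5.6, 2.2] tw -0.082
[38.2, 8.7, 2.2] tw -0.082
[37.3, 11.8, 2.2] tw -0.082
[36.2, 14.8, 2.2] tw -0.082
[34.9, 17.7, 2.2] tw -0.082
[33.3, 20.5, 2.2] tw -0.082
[31.6, 23.1, 2.2] tw -0.082
```

{"op": "carry_out", "data": {"deltas": [{"translation": [30.6, -24.4, 2], "twist": -0.082}, {"translation": [32.5, -21.9, 2], "twist": -0.082}, {"translation": [34, -19, 2], "twist": -0.082}, {"translation": [35.6, -16.3, 2], "twist": -0.082}, {"translation": [36.8, -13.3, 2], "twist": -0.082}]}}

```text
t: 0.52
tcp_pos: [0.3354, -0.4338, 0.1974]
orientation: [-2.901, -1.205, 0.0]
contact_force: [0.8, -0.4, 0.4]
width: 0.088
finger_force: 0.0
```

{"op": "carry_out", "data": {"deltas": [{"translation": [37.8, -10.3, 2], "twist": -0.082}, {"translation": [38.5, -7.2, 2], "twist": -0.082}, {"translation": [39, -4, 2], "twist": -0.082}, {"translation": [39, -0.8, 2], "twist": -0.082}, {"translation": [39, 2.4, 2], "twist": -0.082}]}}

```text
t: 0.93
tcp_pos: [0.4326, -0.2642, 0.1875]
orientation: [-2.595, -1.771, 0.001]
contact_force: [0.9, 0.3, -0.6]
width: 0.0881
finger_force: 0.0
```

{"op": "carry_out", "data": {"deltas": [{"translation": [38.7, 5.6, 2], "twist": -0.082}, {"translation": [38.2, 8.7, 2], "twist": -0.082}, {"translation": [37.3, 11.8, 2], "twist": -0.082}, {"translation": [36.2, 14.8, 2], "twist": -0.082}, {"translation": [35, 17.7, 2], "twist": -0.082}]}}

```text
t: 1.35
tcp_pos: [0.5297, -0.0943, 0.1775]
orientation: [-2.18, -2.262, 0.001]
contact_force: [0.8, -0.4, -0.7]
width: 0.0882
finger_force: 0.0
```

{"op": "carry_out", "data": {"deltas": [{"translation": [33.3, 20.5, 2], "twist": -0.082}, {"translation": [31.6, 23, 2], "twist": -0.082}, {"translation": [0, 0, 0], "twist": 0}, {"translation": [0, 0, 0], "twist": 0}]}}

```text
t: 1.68
tcp_pos: [0.5682, -0.0252, 0.1732]
orientation: [-1.986, -2.432, -0.001]
contact_force: [0.1, -0.6, 0.0]
width: 0.0882
finger_force: 0.0
```

```bash
python3 - <<'E'
from h import *
s=monitor.state();print(s["t"],s["tcp_pos"],np.degrees(yaw(s)),s["joint_positions"].round(2),s["contact_force"])
m=cams.camera_model("wrist");im=cams.capture("wrist");cv2.imwrite("pics/w1.png",im);np.save("w1.npy",m,allow_pickle=True)
print(m)
for p in([.569,-.028,.06],[.555,-.109,.087]):print(proj(m,p))
E
```

```text
1.6833 [ 0.56816882 -0.02523049  0.17323053] 101.53171408097745 [ 0.34  0.49 -0.49  1.77  0.27  0.96 -0.06] [ 0.08304022 -0.62083002  0.04639762]
{'fx': 327.5610723500941, 'fy': 327.5610723500941, 'cx': 280.135340025888, 'cy': 212.0285116172488, 'extrinsics': array([[ 9.79871306e-01,  1.92666914e-01,  5.22655134e-02,
         5.54383488e-01],
       [ 1.99628685e-01, -9.44659499e-01, -2.60320607e-01,
         4.13546902e-02],
       [-7.82054298e-04,  2.65514389e-01, -9.64106580e-01,
         3.50511529e-01],
       [ 0.00000000e+00,  0.00000000e+00,  0.00000000e+00,
         1.00000000e+00]])}
(np.float64(280.90717961604634), np.float64(202.3822453325394))
(np.float64(247.51066790982733), np.float64(292.6678609598023))
```

View pics/w1.png

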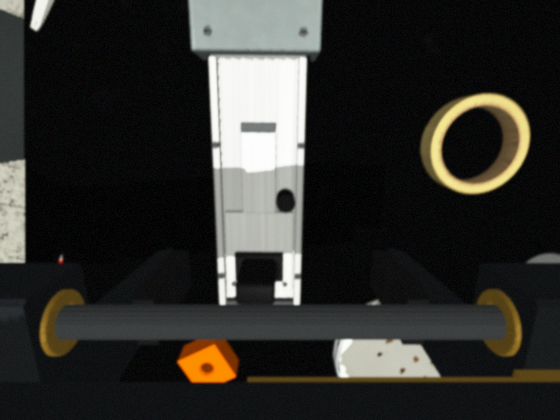

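The wrist view shows the pin head at (286,201), the handle at about (259,280), and the hood at the top. I'll refine the pin from its blob.

```bash
python3 - <<'E'
from h import *
im=cv2.imread("pics/w1.png");m=np.load("w1.npy",allow_pickle=True).item()
g=cv2.cvtColor(im,6)
k=np.zeros_like(g);k[180:225,268:300]=(g[180:225,268:300]<60)*255
c=max(cv2.findContours(k,0,2)[0],key=cv2.contourArea);x,y,w,h=cv2.boundingRect(c);print(x,y,w,h)
for lab,v,z in(("bottom edge",y+h,.06),("top edge",y,.03)):print(lab,onz(m,x+w/2,v,z))
print("w",np.linalg.norm(onz(m,x,200,.055)-onz(m,x+w,200,.055)))
sd=np.array([np.cos(np.radians(101.2)),np.sin(np.radians(101.2)),0])
print("from top",onz(m,x+w/2,y+h,.06)+.009*sd,"from base",onz(m,x+w/2,y,.03)-.009*sd)
# stage edges yaw: track bright columns at two rows
for v in(80,150,270):
    r=np.where(g[v,195:320]>120)[0]+195;a,b=onz(m,r[0],v,.024),onz(m,r[-1],v,.024);print(v,r[0],r[-1],((a+b)/2).round(4),np.linalg.norm(a-b))
E
```

```text
277 190 18 22
bottom edge [ 0.57541302 -0.03598224  0.06      ]
top edge [ 0.57293975 -0.02171057  0.03      ]
w 0.016674286857186207
from top [ 0.57366491 -0.02715365  0.06      ] from base [ 0.57468786 -0.03053917  0.03      ]
80 209 306 [0.526  0.0739 0.024 ] 0.09027786555914226
150 212 304 [0.5381 0.0108 0.024 ] 0.09041414180025517
270 218 300 [ 0.5626 -0.1154  0.024 ] 0.08913407237282002
```

```bash
python3 - <<'E'
from h import *
plan([.574,-.029,.033],101,5)
E
```

```text
[-0.5, 1.2, 28.0] tw 0.001
[-0.5, 1.2, 28.0] tw 0.001
[-0.5, 1.2, 28.0] tw 0.001
[-0.5, 1.2, 28.0] tw 0.001
[-0.5, 1.2, 28.0] tw 0.001
```

{"op": "carry_out", "data": {"deltas": [{"translation": [-0.5, 1.2, 28], "twist": 0}, {"translation": [-0.5, 1.2, 28], "twist": 0}, {"translation": [-0.5, 1.2, 28], "twist": 0}, {"translation": [-0.5, 1.2, 28], "twist": 0}, {"translation": [-0.5, 1.2, 28], "twist": 0}], "gripper": 0.4}}

```text
t: 2.15
tcp_pos: [0.5735, -0.0322, 0.0325]
orientation: [1.996, 2.425, -0.003]
contact_force: [-0.7, 0.1, -0.2]
width: 0.0569
finger_force: 0.0
```

{"op": "carry_out", "data": {"deltas": [{"translation": [0, 0, 0], "twist": 0}, {"translation": [0, 0, 0], "twist": 0}, {"translation": [0, 0, 0], "twist": 0}]}}

```text
t: 2.4
tcp_pos: [0.5749, -0.0303, 0.0351]
orientation: [1.993, 2.426, 0.001]
contact_force: [0.2, 0.5, 1.0]
width: 0.0528
finger_force: 0.0
```

{"op": "carry_out", "data": {"deltas": [{"translation": [0, 0, 0], "twist": 0}, {"translation": [0, 0, 0], "twist": 0}, {"translation": [0, 0, 0], "twist": 0}, {"translation": [0, 0, 0], "twist": 0}, {"translation": [0, 0, 0], "twist": 0}], "gripper": 1, "squeeze": 20}}

```text
t: 2.82
tcp_pos: [0.5746, -0.0293, 0.0342]
orientation: [1.992, 2.429, 0.001]
contact_force: [0.6, 0.9, -0.4]
width: 0.022
finger_force: 0.0
```

{"op": "carry_out", "data": {"deltas": [{"translation": [0, 0, 0], "twist": 0}, {"translation": [0, 0, 0], "twist": 0}, {"translation": [0, 0, 0], "twist": 0}]}}

```text
t: 3.07
tcp_pos: [0.5743, -0.0292, 0.0337]
orientation: [-1.992, -2.429, 0.0]
contact_force: [0.6, -0.2, 0.5]
width: 0.0018
finger_force: 0.0
```

{"op": "carry_out", "data": {"deltas": [{"translation": [0, 0, -8], "twist": 0}, {"translation": [0, 0, -15], "twist": 0}, {"translation": [0, 0, -25], "twist": 0}, {"translation": [0, 0, -25], "twist": 0}, {"translation": [0, 0, 0], "twist": 0}]}}

```text
t: 3.48
tcp_pos: [0.5776, -0.0289, 0.1117]
orientation: [1.989, 2.425, 0.007]
contact_force: [1.4, -0.2, 0.6]
width: 0.0007
finger_force: 0.0
```

```bash
python3 - <<'E'
from h import *
s=monitor.state();print(s["tcp_pos"],s["width"])
plan([.5567,-.355,.11],101,9)
E
```

```text
[ 0.57759783 -0.0289082   0.11167831] 0.0006589383815933423
[-35.1, -9.4, 0.2] tw 0.001
[-35.1, -9.3, 0.2] tw 0.001
[-35.1, -9.3, 0.2] tw 0.001
[-35.1, -9.3, 0.2] tw 0.001
[-35.1, -9.3, 0.2] tw 0.001
[-35.1, -9.3, 0.2] tw 0.001
[-35.1, -9.3, 0.2] tw 0.001
[-35.1, -9.2, 0.2] tw 0.001
[-35.1, -9.2, 0.2] tw 0.001
```

The fingers shut on nothing, so I look again.

{"op": "carry_out", "data": {"deltas": [{"translation": [0, 0, -40], "twist": 0}, {"translation": [0, 0, -30], "twist": 0}, {"translation": [0, 0, 0], "twist": 0}, {"translation": [0, 0, 0], "twist": 0}], "gripper": 0.4}}

```text
t: 3.82
tcp_pos: [0.5755, -0.0292, 0.1785]
orientation: [1.99, 2.427, 0.003]
contact_force: [-0.0, -0.5, -1.1]
width: 0.025
finger_force: 0.0
```

```bash
python3 - <<'E'
from h import *
s=monitor.state();m=cams.camera_model("wrist");im=cams.capture("wrist");np.save("w2.npy",m,allow_pickle=True);cv2.imwrite("pics/w2.png",im)
print(s["tcp_pos"],proj(m,[.574,-.029,.06]),m["extrinsics"][:3,3])
a=np.hstack([im,cams.capture("scene")[150:400,180:380].repeat(2,0)[:420].repeat(2,1)])
cv2.imwrite("pics/w2b.png",cv2.resize(a,(800,int(420*800/a.shape[1]))))
E
```

```text
[ 0.57554899 -0.02924816  0.17849985] (np.float64(278.51297143610765), np.float64(197.07381927270754)) [0.56129513 0.03770295 0.35561909]
```

View pics/w2b.png

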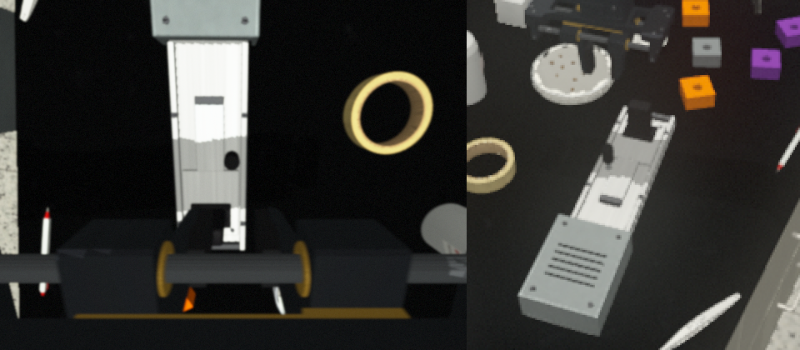

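The pin still stands at full-res wrist (277,192), predicted at (278,197). I check where the fingertips lie against the reported TCP.

```bash
python3 - <<'E'
from h import *
m=np.load("w2.npy",allow_pickle=True).item();im=cv2.imread("pics/w2.png")
t=np.array([.57555,-.02925,.1785]);print(proj(m,t)); r=np.array([.982,.19,0])
for w in(.0125,.044):print([np.round(proj(m,t+r*q*w),0) for q in(-1,1)])
g=cv2.cvtColor(im,6)
k=np.zeros_like(g);k[175:212,268:290]=(g[175:212,268:290]<60)*255
c=max(cv2.findContours(k,0,2)[0],key=cv2.contourArea);x,y,w,h=cv2.boundingRect(c);print(x,y,w,h)
print(onz(m,x+w/2,y+h,.06),onz(m,x+w/2,y,.03))
b=np.clip((im.astype(float)/255)**.4*255,0,255).astype(np.uint8)[150:380,150:410]
cv2.imwrite("pics/w2c.png",cv2.resize(b,(676,598),interpolation=2))
ms=cams.camera_model("scene");s=cams.capture("scene");cv2.imwrite("pics/s2.png",s);print("scene pin pred",proj(ms,[.574,-.029,.06]),proj(ms,[.574,-.029,.03]),"tcp",proj(ms,t))
E
```

```text
(np.float64(280.7305207760311), np.float64(244.02479564782027))
[array([259., 244.]), array([302., 244.])]
[array([204., 244.]), array([357., 244.])]
270 182 17 22
[ 0.57526991 -0.03548196  0.06      ] [ 0.57225988 -0.02052175  0.03      ]
scene pin pred (np.float64(264.117180662915), np.float64(236.62641443553656)) (np.float64(264.6028557224512), np.float64(244.6030069484698)) tcp (np.float64(261.50879042396116), np.float64(201.84902214010697))
```

View pics/w2c.png

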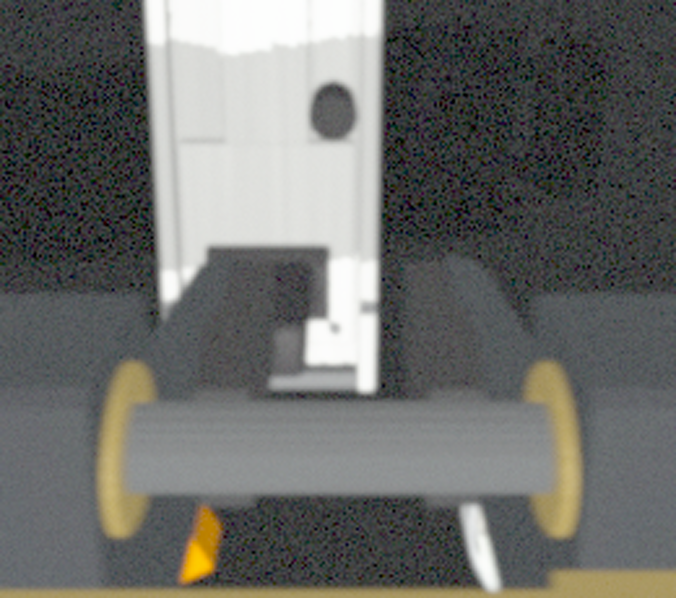

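```bash
python3 - <<'E'
from h import *
im=cv2.imread("pics/s2.png")[130:270,190:330];im=np.clip((im/255.)**.5*255,0,255).astype(np.uint8)
a=cv2.resize(im,(560,560),interpolation=2)
w=cv2.imread("pics/w1.png")[200:320,100:460]; w=np.clip((w/255.)**.4*255,0,255).astype(np.uint8)
cv2.imwrite("pics/s2c.png",a)
m=np.load("w1.npy",allow_pickle=True).item();E=m["extrinsics"]
s=monitor.state();print(s["tcp_pos"],s["width"],s["joint_positions"].round(3))
ms=cams.camera_model("scene");t=s["tcp_pos"]
for dz in(0,.03,.2):
  for q in(-1,1): print(dz,q,(np.array(proj(ms,t+np.array([.982*q*s["width"]/2,.19*q*s["width"]/2,dz])))-[190,130])*4)
E
```

```text
[ 0.57329176 -0.02945204  0.17546926] 0.036806704675877995 [ 0.343  0.494 -0.493  1.75   0.276  0.969 -0.062]
0 -1 [319.00285628 298.32083272]
0 1 [260.65879069 286.09900739]
0.03 -1 [317.27169405 260.08843885]
0.03 1 [257.80431985 247.9498634 ]
0.2 -1 [306.01414006  11.46746532]
0.2 1 [2.39264590e+02 1.71947294e-01]
```

View pics/s2c.png

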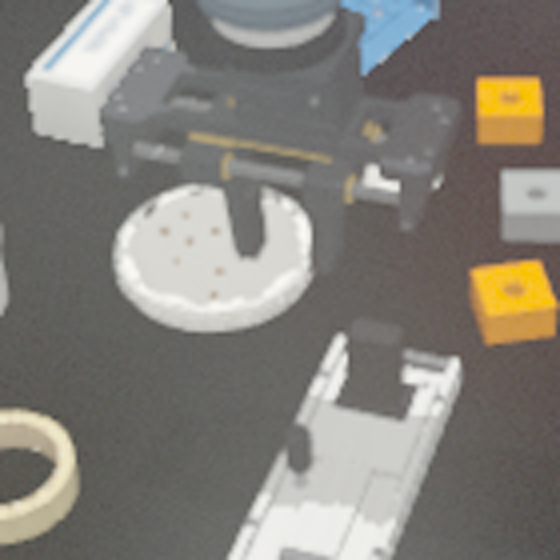

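The scene crop shows fingertips at crop (252,252) and (330,268). The reported TCP would put them at about (260,286) and (319,298), so the real tips sit about 27 mm higher than reported. That explains the miss, since they closed just over the head. I check grip_depth, then go down by that much more, stopping to look at the force.

```bash
python3 - <<'E'
from h import *
print(arm.grip_depth,[a for a in dir(arm) if a[0]!='_'])
plan([.574,-.028,.033],101,5)
E
```

```text
-0.0187 ['MotionError', 'grip_depth']
[0.3, 0.2, 28.5] tw 0.001
[0.3, 0.2, 28.5] tw 0.001
[0.3, 0.2, 28.5] tw 0.001
[0.3, 0.2, 28.5] tw 0.001
[0.3, 0.2, 28.5] tw 0.001
```

{"op": "carry_out", "data": {"deltas": [{"translation": [0.3, 0.2, 28.5], "twist": 0}, {"translation": [0.3, 0.2, 28.5], "twist": 0}, {"translation": [0.3, 0.2, 28.5], "twist": 0}, {"translation": [0.3, 0.2, 28.5], "twist": 0}, {"translation": [0.3, 0.2, 28.5], "twist": 0}]}}

```text
t: 4.38
tcp_pos: [0.5736, -0.0276, 0.0315]
orientation: [-1.991, -2.428, 0.002]
contact_force: [0.2, 0.3, 0.1]
width: 0.0531
finger_force: 0.0
```

{"op": "carry_out", "data": {"deltas": [{"translation": [0, 0, 5], "twist": 0}, {"translation": [0, 0, 5], "twist": 0}, {"translation": [0, 0, 5], "twist": 0}, {"translation": [0, 0, 0], "twist": 0}, {"translation": [0, 0, 0], "twist": 0}]}}

```text
t: 4.8
tcp_pos: [0.5758, -0.0276, 0.0202]
orientation: [1.991, 2.428, 0.002]
contact_force: [-0.0, -0.3, -0.6]
width: 0.0525
finger_force: 0.0
```

```bash
python3 - <<'E'
from h import *
s=monitor.state();ms=cams.camera_model("scene");t=s["tcp_pos"];print(t,s["width"])
im=cams.capture("scene")[170:270,200:340];im=np.clip((im/255.)**.5*255,0,255).astype(np.uint8)
cv2.imwrite("pics/s3.png",cv2.resize(im,(784,560),interpolation=2))
for dz in(0,.03):
  for q in(-1,1): print(dz,q,(np.array(proj(ms,t+np.array([.982*q*s["width"]/2,.19*q*s["width"]/2,dz])))-[200,170])*5.6)
E
```

```text
[ 0.57584084 -0.02760329  0.02022916] 0.05252448527050702
0 -1 [411.0684114 445.0723918]
0 1 [304.93271828 420.19510422]
0.03 -1 [409.23055302 400.89721081]
0.03 1 [301.23732797 376.06084052]
```

View pics/s3.png

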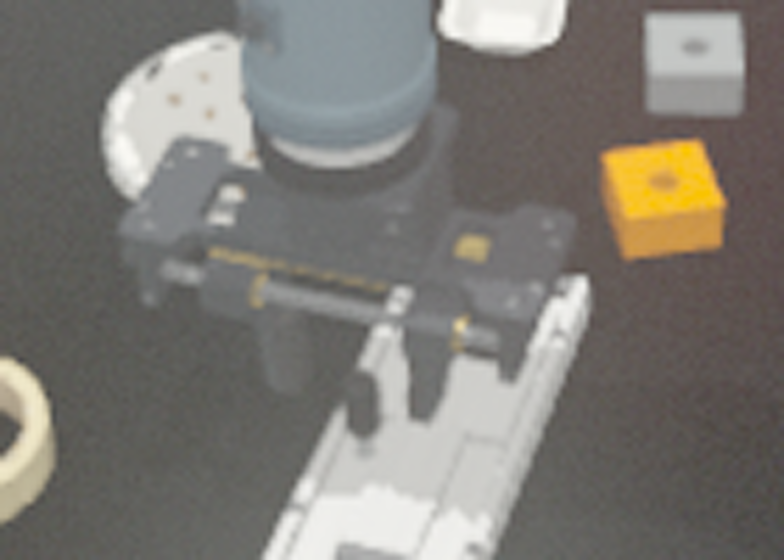

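In s3 the pin head at (362,385) stands between the fingertips at (288,388) and (422,415). The tips are about 22–25 mm above reported, and the wrist finger gap (182 px for 88 mm) agrees with that. I go 12 mm lower and close.

{"op": "carry_out", "data": {"deltas": [{"translation": [0, 1, 6], "twist": 0}, {"translation": [0, 0, 6], "twist": 0}, {"translation": [0, 0, 0], "twist": 0}]}}

```text
t: 5.1
tcp_pos: [0.5754, -0.0275, 0.0063]
orientation: [-1.992, -2.429, 0.001]
contact_force: [-0.5, -0.2, -0.5]
width: 0.0524
finger_force: 0.0
```

{"op": "carry_out", "data": {"deltas": [{"translation": [0, 0, 0], "twist": 0}, {"translation": [0, 0, 0], "twist": 0}, {"translation": [0, 0, 0], "twist": 0}, {"translation": [0, 0, 0], "twist": 0}, {"translation": [0, 0, 0], "twist": 0}], "gripper": 1, "squeeze": 20}}

```text
t: 5.52
tcp_pos: [0.5761, -0.0274, 0.0073]
orientation: [1.992, 2.429, 0.0]
contact_force: [0.2, -0.4, 0.0]
width: 0.0212
finger_force: 0.0
```

{"op": "carry_out", "data": {"deltas": [{"translation": [0, 0, 0], "twist": 0}, {"translation": [0, 0, 0], "twist": 0}, {"translation": [0, 0, 0], "twist": 0}]}}

```text
t: 5.77
tcp_pos: [0.5761, -0.0274, 0.0073]
orientation: [1.992, 2.429, 0.0]
contact_force: [-0.1, -0.1, 0.3]
width: 0.0172
finger_force: 20.0
```

Gripped (17 mm, 20 N). I lift and move over the stand, where the foot height is reported z − 3.3 mm.

{"op": "carry_out", "data": {"deltas": [{"translation": [0, 0, -10], "twist": 0}, {"translation": [0, 0, -20], "twist": 0}, {"translation": [0, 0, -35], "twist": 0}, {"translation": [0, 0, -38], "twist": 0}, {"translation": [0, 0, 0], "twist": 0}]}}

```text
t: 6.18
tcp_pos: [0.5807, -0.0269, 0.1175]
orientation: [1.987, 2.423, 0.011]
contact_force: [1.1, 0.0, -0.3]
width: 0.0174
finger_force: 20.0
```

{"op": "carry_out", "data": {"deltas": [{"translation": [-20, -5, 0], "twist": 0}, {"translation": [-35, -9.3, 0], "twist": 0}, {"translation": [-35, -9.3, 0], "twist": 0}, {"translation": [-35, -9.3, 0], "twist": 0}, {"translation": [-35, -9.3, 0], "twist": 0}]}}

```text
t: 6.6
tcp_pos: [0.5657, -0.1943, 0.1109]
orientation: [1.991, 2.429, 0.0]
contact_force: [0.3, -0.4, -0.4]
width: 0.0175
finger_force: 20.0
```

{"op": "carry_out", "data": {"deltas": [{"translation": [-35, -9.3, 0], "twist": 0}, {"translation": [-35, -9.3, 0], "twist": 0}, {"translation": [-20, -5, 0], "twist": 0}, {"translation": [0, 0, 0], "twist": 0}, {"translation": [0, 0, 0], "twist": 0}]}}

```text
t: 7.02
tcp_pos: [0.5599, -0.2869, 0.1105]
orientation: [1.995, 2.426, -0.0]
contact_force: [0.7, 0.7, 0.5]
width: 0.017
finger_force: 20.0
```

```bash
python3 - <<'E'
from h import *
s=monitor.state();m=cams.camera_model("wrist");im=cams.capture("wrist");np.save("w3.npy",m,allow_pickle=True);cv2.imwrite("pics/w3.png",im)
print(s["t"],s["tcp_pos"],s["width"],s["finger_force"],proj(m,[.5567,-.355,.028]),proj(m,s["tcp_pos"]))
cv2.imwrite("pics/w3b.png",np.clip((im/255.)**.5*255,0,255).astype(np.uint8))
E
```

```text
7.0167 [ 0.55992216 -0.28692966  0.11046867] 0.016960700156341234 19.99976019433234 (np.float64(261.94163146849473), np.float64(280.9304108757782)) (np.float64(280.7425310508673), np.float64(244.03928660859972))
```

View pics/w3b.png

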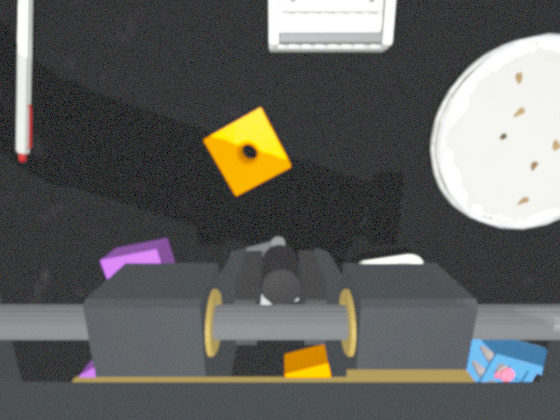

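The view shows the pin held upright at (280,270), with the stand still behind it and an orange block at (247,150). I was 69 mm short, so I move on and measure the stand's contour numerically from there.

{"op": "carry_out", "data": {"deltas": [{"translation": [-33, -8, 0], "twist": 0}, {"translation": [-33, -8, 0], "twist": 0}, {"translation": [0, 0, 0], "twist": 0}, {"translation": [0, 0, 0], "twist": 0}]}}

```text
t: 7.4
tcp_pos: [0.5575, -0.3539, 0.1102]
orientation: [1.994, 2.428, -0.0]
contact_force: [0.2, 1.1, -0.2]
width: 0.0176
finger_force: 20.0
```

```bash
python3 - <<'E'
from h import *
s=monitor.state();m=cams.camera_model("wrist");im=cams.capture("wrist");np.save("w4.npy",m,allow_pickle=True);cv2.imwrite("pics/w4.png",im)
t=s["tcp_pos"];print(s["t"],t,np.degrees(yaw(s)))
for p in([.5567,-.355,.028],t-[0,0,.0033],t+[0,0,.0227],t+[0,0,.0527]):print(np.round(proj(m,p),1))
b=im.astype(int);hs=cv2.cvtColor(im,40);print(np.unique((hs[150:260,230:320,2]//20),return_counts=True))
k=((hs[...,2]>60)&(hs[...,1]<60)).astype(np.uint8)*255;k[260:]=0;k[:120]=0
for c in cv2.findContours(k,0,2)[0]:
    if cv2.contourArea(c)>150: print(cv2.boundingRect(c),cv2.contourArea(c))
cv2.imwrite("pics/w4b.png",cv2.resize(np.clip((im[140:300,180:380]/255.)**.5*255,0,255).astype(np.uint8),(750,600),interpolation=2))
E
```

```text
7.4 [ 0.55745374 -0.35385032  0.11022207] 101.2039070430695
[279.4 208.9]
[280.7 242. ]
[280.8 260.1]
[280.9 289.1]
(array([0, 1, 2, 3, 4, 5, 6, 7], dtype=uint8), array([4962,  789,  207,  353,  277,  330, 1971, 1011]))
(371, 180, 83, 80) 5786.5
(243, 169, 76, 77) 3919.5
(475, 120, 85, 33) 1989.0
```

View pics/w4b.png

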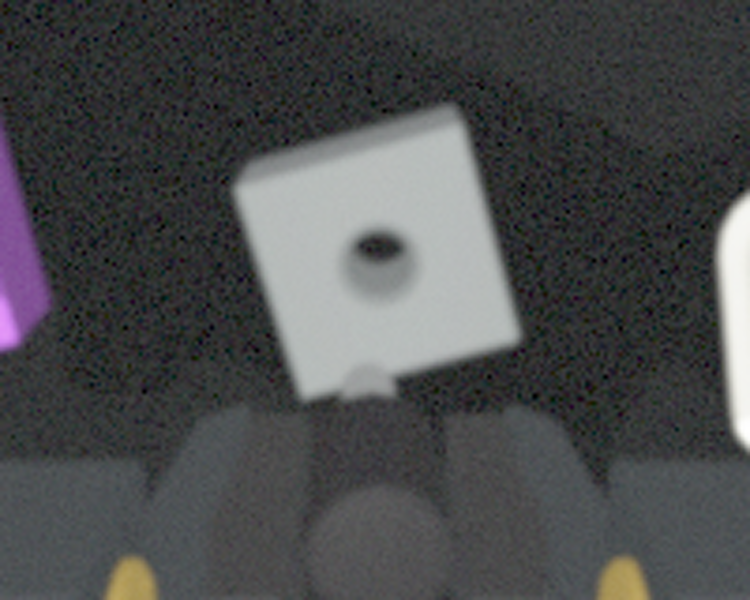

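The crop shows the stand's hole at full-res (281,211) and the shaft's foot at (278,237) in front of it. I compute the correction from both.

```bash
python3 - <<'E'
from h import *
m=np.load("w4.npy",allow_pickle=True).item()
h=onz(m,281.3,211,.028);c=onz(m,281.1,209.9,.028)
P=[onz(m,u/3.75+180,v/3.75+140,.028) for u,v in((235,187),(457,118),(521,340),(303,402))]
print([np.linalg.norm(P[i]-P[i-1]).round(4) for i in range(4)])
sy=np.array([-.193,.981,0]);f=onz(m,278.1,237.3,.107)-.004*sy
print("hole",h,c,"foot",f,"shaft w",np.linalg.norm(onz(m,340/3.75+180,240,.107)-onz(m,397/3.75+180,240,.107)))
d=(h+c)/2-f;b=np.radians(101.2);print("tool x,y mm",1000*(np.cos(b)*d[0]+np.sin(b)*d[1]),1000*(np.sin(b)*d[0]-np.cos(b)*d[1]))
E
```

```text
[np.float64(0.0514), np.float64(0.0498), np.float64(0.0518), np.float64(0.051)]
hole [ 0.55855164 -0.3564662   0.028     ] [ 0.55820827 -0.35558038  0.028     ] foot [ 0.5561488  -0.35519563  0.107     ] shaft w 0.008898590195403766
tool x,y mm -1.2452615062929062 2.027901380222063
```

{"op": "carry_out", "data": {"deltas": [{"translation": [-1.2, 1.6, 20], "twist": 0}, {"translation": [0, 0, 25], "twist": 0}, {"translation": [0, 0, 20], "twist": 0}, {"translation": [0, 0, 0], "twist": 0}, {"translation": [0, 0, 0], "twist": 0}]}}

```text
t: 7.87
tcp_pos: [0.5596, -0.3513, 0.0448]
orientation: [-1.987, -2.43, -0.001]
contact_force: [-0.4, 0.4, -0.9]
width: 0.0173
finger_force: 20.0
```

```bash
python3 - <<'E'
from h import *
m=cams.camera_model("wrist");im=cams.capture("wrist");cv2.imwrite("pics/w5.png",im);np.save("w5.npy",m,allow_pickle=True)
s=monitor.state();t=s["tcp_pos"];print(t)
print("hole pred",proj(m,[.5584,-.356,.028]),"foot pred",proj(m,t+[-.0014,-.0013,-.0033]))
hs=cv2.cvtColor(im,40);g=hs[...,2]
u,v=map(int,proj(m,[.5584,-.356,.028]));
for r in range(v-14,v+30,3):print(r,g[r,u-22:u+22:2])
E
```

```text
[ 0.5605525  -0.35229831  0.04612026]
hole pred (np.float64(277.3385151701119), np.float64(241.02501097264087)) foot pred (np.float64(279.16477158251877), np.float64(246.34874545387015))
227 [141 139 138 139 138 139 140 140 137 138 136 132 135 135 139 136 139 140
 136 138 138 137]
230 [134 138 138 138 139 137 131 121 108  91  81  80  84  99 114 129 139 142
 135 138 137 139]
233 [138 135 138 137 138 126 105  74  34  17  10  10  13  16  42  88 118 133
 140 135 139 137]
236 [137 137 136 137 123 101  81  64  38  30  39  50  50  36  43  62  90 110
 136 139 137 137]
239 [136 136 138 130 112  93  76  74  78  88  99 102 103  99  85  72  77 101
 119 138 139 136]
242 [135 137 135 126 105  87  75  74  88  97 101  98 100  99  96  78  75  95
 116 133 136 135]
245 [137 138 137 128 112  93  77  72  73  71  57  45  39  46  56  55  69  97
 121 138 133 134]
248 [135 136 137 134 123 106  81  38  19  19  16  15  15  15  13  15  20  51
 107 135 136 137]
251 [ 53  54  55  75 114  77  29  17  15  17  16  19  16  16  17  17  14  18
  34  83 124 131]
254 [ 21  23  22  35  61  20  15  15  17  21  15  19  17  19  17  17  15  19
  18  27  89 125]
257 [ 27  25  25  21  21  19  13  16  14  14  17  20  17  16  19  18  14  13
  16  20  63 116]
260 [22 22 25 23 15 15 14 21 17  8 16 18 16 18 14 18 18 18 18 13 29 95]
263 [21 27 24 21 18 19 11 15 15 19 16 16 18 14 16 18 17 15 14 17 22 72]
266 [24 26 21 23 20 18 15 16 16 17 17 16 20 14 17 16 17 12 18 15 15 33]
269 [24 17 20 20 15 20 13 14 17 16 20 18 22 22 21 18 19 17 17 13 14 18]
```

{"op": "carry_out", "data": {"deltas": [{"translation": [-2.2, -0.4, 0], "twist": 0}, {"translation": [0, 0, 5], "twist": 0}, {"translation": [0, 0, 5], "twist": 0}, {"translation": [0, 0, 0], "twist": 0}, {"translation": [0, 0, 0], "twist": 0}]}}

```text
t: 8.33
tcp_pos: [0.5592, -0.3563, 0.035]
orientation: [-1.992, -2.429, 0.0]
contact_force: [-0.0, 0.2, -0.2]
width: 0.0172
finger_force: 20.0
```

{"op": "carry_out", "data": {"deltas": [{"translation": [0, 0, 4], "twist": 0}, {"translation": [0, 0, 4], "twist": 0}, {"translation": [0, 0, 4], "twist": 0}, {"translation": [0, 0, 0], "twist": 0}]}}

```text
t: 8.67
tcp_pos: [0.5588, -0.356, 0.022]
orientation: [-1.991, -2.428, 0.0]
contact_force: [-0.2, 0.0, -0.7]
width: 0.0174
finger_force: 20.0
```

The foot is now about 9 mm below the mouth with no force, so it is in the hole. I continue down to reported z ≈ 0.006.

{"op": "carry_out", "data": {"deltas": [{"translation": [0, 0, 4], "twist": 0}, {"translation": [0, 0, 4], "twist": 0}, {"translation": [0, 0, 4], "twist": 0}, {"translation": [0, 0, 3], "twist": 0}, {"translation": [0, 0, 0], "twist": 0}]}}

```text
t: 9.08
tcp_pos: [0.5589, -0.3561, 0.0073]
orientation: [-1.991, -2.428, 0.0]
contact_force: [0.5, -0.9, -1.3]
width: 0.0172
finger_force: 20.0
```

{"op": "carry_out", "data": {"deltas": [{"translation": [0, 0, 1], "twist": 0}, {"translation": [0, 0, 0], "twist": 0}, {"translation": [0, 0, 0], "twist": 0}]}}

```text
t: 9.33
tcp_pos: [0.5596, -0.3565, 0.0073]
orientation: [1.992, 2.429, -0.0]
contact_force: [-0.0, 0.2, -0.7]
width: 0.0177
finger_force: 20.0
```

{"op": "carry_out", "data": {"deltas": [{"translation": [0, 0, 0], "twist": 0}, {"translation": [0, 0, 0], "twist": 0}, {"translation": [0, 0, 0], "twist": 0}, {"translation": [0, 0, 0], "twist": 0}, {"translation": [0, 0, 0], "twist": 0}], "gripper": 0.4}}

```text
t: 9.75
tcp_pos: [0.5595, -0.3564, 0.0073]
orientation: [1.992, 2.429, 0.0]
contact_force: [0.5, -0.1, 0.9]
width: 0.0484
finger_force: 0.0
```

{"op": "carry_out", "data": {"deltas": [{"translation": [0, 0, -15], "twist": 0}, {"translation": [0, 0, -35], "twist": 0}, {"translation": [0, 0, -40], "twist": 0}, {"translation": [0, 0, -40], "twist": 0}, {"translation": [0, 0, 0], "twist": 0}]}}

```text
t: 10.17
tcp_pos: [0.5646, -0.3586, 0.1472]
orientation: [1.984, 2.418, 0.004]
contact_force: [1.3, -0.7, 0.4]
width: 0.0527
finger_force: 0.0
```

```bash
python3 - <<'E'
from h import *
s=monitor.state();m=cams.camera_model("wrist");im=cams.capture("wrist");cv2.imwrite("pics/w6.png",im)
print(s["t"],s["tcp_pos"],s["width"])
g=cv2.cvtColor(im,6);k=np.zeros_like(g);u,v=map(int,proj(m,[.5586,-.356,.04]));k[v-30:v+30,u-20:u+20]=(g[v-30:v+30,u-20:u+20]<60)*255
c=max(cv2.findContours(k,0,2)[0],key=cv2.contourArea);x,y,w,h=cv2.boundingRect(c);print(u,v,x,y,w,h,cv2.contourArea(c))
sy=np.array([-.193,.981,0])
for zt in(.058,.062,.07):print("top z",zt,onz(m,x+w/2,y+h,zt)+.009*sy)
print("base",onz(m,x+w/2,y,.028)-.009*sy)
# handle from top
plan([.5535,-.109,.13],101,8)
E
```

```text
10.1667 [ 0.56464596 -0.35855544  0.14722493] 0.052718144448844775
273 195 261 185 21 25 372.0
top z 0.058 [ 0.55722779 -0.35552658  0.058     ]
top z 0.062 [ 0.55707549 -0.35441475  0.062     ]
top z 0.07 [ 0.55677089 -0.35219108  0.07      ]
base [ 0.55736158 -0.35812939  0.028     ]
[30.7, 4.9, 1.7] tw 0.001
[30.7, 4.9, 1.7] tw 0.001
[30.7, 4.9, 1.7] tw 0.001
[30.8, 4.9, 1.7] tw 0.001
[30.8, 4.9, 1.7] tw 0.001
[30.8, 4.8, 1.7] tw 0.001
[30.8, 4.8, 1.7] tw 0.001
[30.8, 4.8, 1.7] tw 0.001
```

The pin stands centred in the stand with its head base at block height. Now over to the handle, at about (0.560, −0.109) on the stage centre line.

{"op": "carry_out", "data": {"deltas": [{"translation": [20, 3, 0], "twist": 0}, {"translation": [38, 6.5, 0], "twist": 0}, {"translation": [38, 6.5, 0], "twist": 0}, {"translation": [38, 6.5, 0], "twist": 0}, {"translation": [38, 6.5, 0], "twist": 0}], "gripper": 0.2}}

```text
t: 10.63
tcp_pos: [0.5534, -0.1803, 0.1371]
orientation: [-1.992, -2.428, 0.0]
contact_force: [1.7, 0.7, -0.3]
width: 0.0706
finger_force: 0.0
```

{"op": "carry_out", "data": {"deltas": [{"translation": [38, 6.5, 0], "twist": 0}, {"translation": [34, 6.5, 0], "twist": 0}, {"translation": [0, 0, 0], "twist": 0}, {"translation": [0, 0, 0], "twist": 0}]}}

```text
t: 10.97
tcp_pos: [0.5526, -0.1063, 0.1373]
orientation: [-1.986, -2.433, -0.0]
contact_force: [0.4, -0.9, -0.0]
width: 0.0704
finger_force: 0.0
```

```bash
python3 - <<'E'
from h import *
s=monitor.state();m=cams.camera_model("wrist");im=cams.capture("wrist");cv2.imwrite("pics/w7.png",im)
print(s["t"],s["tcp_pos"],s["width"])
g=cv2.cvtColor(im,6);u,v=map(int,proj(m,[.56,-.109,.087]));print("handle top pred",u,v)
sx=np.array([.981,.193,0]);sy=np.array([-.193,.981,0]);c=np.array([.56,-.109,.087])
print([np.round(proj(m,c+a*.018*sx+b*.011*sy)) for a in(-1,1) for b in(-1,1)],"base front",np.round(proj(m,c+.011*sy-[0,0,.06])))
for r in range(v-50,v+40,8):
    row=g[r,u-60:u+60];print(r,''.join('#' if x<45 else ('+' if x<100 else '.') for x in row))
print(u-60)
plan([.56,-.109,.022],101,4)
E
```

```text
10.9667 [ 0.55263713 -0.10629091  0.13731184] 0.07039118161818517
handle top pred 289 224
[array([265., 238.]), array([265., 210.]), array([314., 239.]), array([315., 210.])] base front [288. 192.]
174 ##########++....................................................................................................+#######
182 ###########+...................................................................................................+########
190 ###########+.....................+#######################################################+.....................+########
198 ###########+.....................+#######################################################+....................+#########
206 ###########+.....................+######################################################++....................+#########
214 ############+....................+######################################################+....................++#########
222 ###########++....................++++###################################################+...................++##########
230 ############+..........................+##############################################++++++.................+##########
238 ############+................................++++++++++++++++++++++++++++++++++++++.........................+###########
246 ############+.........++++++++++++++++++++..++++++.+...+++++................................................+###########
254 ############+........+++++++++++++++++++++++++++++++++++++++++++++++++++++++++++++++++++++++++++++++.......+############
262 ########################################################################################################################
229
[-0.4, 1.8, 28.8] tw 0.002
[-0.4, 1.8, 28.8] tw 0.002
[-0.4, 1.8, 28.8] tw 0.002
[-0.4, 1.8, 28.8] tw 0.002
```

The handle sits as predicted (u 263–317, centre 290). I descend and grip.

{"op": "carry_out", "data": {"deltas": [{"translation": [-0.4, 1.8, 28], "twist": 0}, {"translation": [-0.4, 1.8, 28], "twist": 0}, {"translation": [-0.4, 1.8, 28], "twist": 0}, {"translation": [-0.4, 1.8, 30], "twist": 0}, {"translation": [0, 0, 0], "twist": 0}]}}

```text
t: 11.43
tcp_pos: [0.556, -0.1111, 0.0181]
orientation: [-1.991, -2.421, 0.009]
contact_force: [-1.3, -0.4, -0.0]
width: 0.0703
finger_force: 0.0
```

{"op": "carry_out", "data": {"deltas": [{"translation": [0, 0, 0], "twist": 0}, {"translation": [0, 0, 0], "twist": 0}, {"translation": [0, 0, 0], "twist": 0}, {"translation": [0, 0, 0], "twist": 0}, {"translation": [0, 0, 0], "twist": 0}], "gripper": 1, "squeeze": 30}}

```text
t: 11.85
tcp_pos: [0.5612, -0.1095, 0.0246]
orientation: [1.991, 2.427, 0.001]
contact_force: [0.8, 0.2, 0.8]
width: 0.0395
finger_force: 0.0
```

{"op": "carry_out", "data": {"deltas": [{"translation": [0, 0, 0], "twist": 0}, {"translation": [0, 0, 0], "twist": 0}, {"translation": [0, 0, 0], "twist": 0}, {"translation": [0, 0, 0], "twist": 0}, {"translation": [0, 0, 0], "twist": 0}]}}

```text
t: 12.27
tcp_pos: [0.5624, -0.1092, 0.0245]
orientation: [1.99, 2.427, 0.003]
contact_force: [4.0, -0.4, 7.1]
width: 0.0361
finger_force: 30.0
```

Held at 36 mm. By geometry the carriage is at about 0.003. I slide 70 mm, still short of 0.085, and then feel forward in small steps.

{"op": "carry_out", "data": {"deltas": [{"translation": [4, 0, 0], "twist": 0}, {"translation": [8, 0, 0], "twist": 0}, {"translation": [8, 0, 0], "twist": 0}, {"translation": [8, 0, 0], "twist": 0}, {"translation": [8, 0, 0], "twist": 0}]}}

```text
t: 12.68
tcp_pos: [0.5555, -0.074, 0.0245]
orientation: [1.99, 2.426, 0.003]
contact_force: [5.2, -1.3, 5.4]
width: 0.036
finger_force: 30.0
```

{"op": "carry_out", "data": {"deltas": [{"translation": [8, 0, 0], "twist": 0}, {"translation": [8, 0, 0], "twist": 0}, {"translation": [8, 0, 0], "twist": 0}, {"translation": [6, 0, 0], "twist": 0}, {"translation": [4, 0, 0], "twist": 0}]}}

```text
t: 13.1
tcp_pos: [0.5489, -0.0399, 0.0245]
orientation: [1.99, 2.427, 0.004]
contact_force: [6.3, -0.7, 6.2]
width: 0.0355
finger_force: 30.0
```

{"op": "carry_out", "data": {"deltas": [{"translation": [0, 0, 0], "twist": 0}, {"translation": [0, 0, 0], "twist": 0}, {"translation": [0, 0, 0], "twist": 0}, {"translation": [0, 0, 0], "twist": 0}]}}

```text
t: 13.43
tcp_pos: [0.5487, -0.0391, 0.0245]
orientation: [1.99, 2.428, 0.006]
contact_force: [3.5, 3.0, 6.3]
width: 0.0358
finger_force: 30.0
```

{"op": "carry_out", "data": {"deltas": [{"translation": [1, 0, 0], "twist": 0}, {"translation": [1, 0, 0], "twist": 0}, {"translation": [1, 0, 0], "twist": 0}]}}

```text
t: 13.68
tcp_pos: [0.5485, -0.0377, 0.0245]
orientation: [1.99, 2.426, 0.004]
contact_force: [4.2, -0.2, 6.5]
width: 0.0355
finger_force: 30.0
```

{"op": "carry_out", "data": {"deltas": [{"translation": [1.4, 0, 0], "twist": 0}, {"translation": [1.4, 0, 0], "twist": 0}, {"translation": [1.4, 0, 0], "twist": 0}, {"translation": [1.4, 0, 0], "twist": 0}, {"translation": [1.4, 0, 0], "twist": 0}]}}

```text
t: 14.1
tcp_pos: [0.5471, -0.0309, 0.0245]
orientation: [1.99, 2.426, 0.004]
contact_force: [5.7, -1.2, 5.7]
width: 0.0359
finger_force: 30.0
```

{"op": "carry_out", "data": {"deltas": [{"translation": [1, 0, 0], "twist": 0}, {"translation": [1, 0, 0], "twist": 0}, {"translation": [1, 0, 0], "twist": 0}, {"translation": [1, 0, 0], "twist": 0}, {"translation": [1, 0, 0], "twist": 0}]}}

```text
t: 14.52
tcp_pos: [0.5462, -0.026, 0.0245]
orientation: [1.99, 2.426, 0.004]
contact_force: [3.6, -1.0, 6.7]
width: 0.0355
finger_force: 30.0
```

{"op": "carry_out", "data": {"deltas": [{"translation": [1, 0, 0], "twist": 0}, {"translation": [1, 0, 0], "twist": 0}, {"translation": [1, 0, 0], "twist": 0}, {"translation": [1, 0, 0], "twist": 0}, {"translation": [1, 0, 0], "twist": 0}]}}

```text
t: 14.93
tcp_pos: [0.5452, -0.0211, 0.0245]
orientation: [1.99, 2.426, 0.004]
contact_force: [6.0, -1.4, 5.4]
width: 0.0359
finger_force: 30.0
```

{"op": "carry_out", "data": {"deltas": [{"translation": [1, 0, 0], "twist": 0}, {"translation": [1, 0, 0], "twist": 0}, {"translation": [1, 0, 0], "twist": 0}, {"translation": [1, 0, 0], "twist": 0}, {"translation": [1, 0, 0], "twist": 0}]}}

```text
t: 15.35
tcp_pos: [0.5443, -0.0162, 0.0245]
orientation: [1.99, 2.426, 0.004]
contact_force: [5.0, -1.0, 5.5]
width: 0.0359
finger_force: 30.0
```

{"op": "carry_out", "data": {"deltas": [{"translation": [1, 0, 0], "twist": 0}, {"translation": [1, 0, 0], "twist": 0}, {"translation": [1, 0, 0], "twist": 0}, {"translation": [1, 0, 0], "twist": 0}, {"translation": [1, 0, 0], "twist": 0}]}}

```text
t: 15.77
tcp_pos: [0.5433, -0.0113, 0.0245]
orientation: [1.99, 2.426, 0.004]
contact_force: [5.0, -0.4, 5.0]
width: 0.0356
finger_force: 30.0
```

{"op": "carry_out", "data": {"deltas": [{"translation": [1, 0, 0], "twist": 0}, {"translation": [1, 0, 0], "twist": 0}, {"translation": [1, 0, 0], "twist": 0}, {"translation": [1, 0, 0], "twist": 0}, {"translation": [1, 0, 0], "twist": 0}]}}

```text
t: 16.18
tcp_pos: [0.5423, -0.0063, 0.0245]
orientation: [1.99, 2.426, 0.004]
contact_force: [5.7, -0.9, 6.8]
width: 0.0355
finger_force: 30.0
```

{"op": "carry_out", "data": {"deltas": [{"translation": [1, 0, 0], "twist": 0}, {"translation": [1, 0, 0], "twist": 0}, {"translation": [1, 0, 0], "twist": 0}, {"translation": [1, 0, 0], "twist": 0}, {"translation": [1, 0, 0], "twist": 0}]}}

```text
t: 16.6
tcp_pos: [0.5414, -0.0014, 0.0245]
orientation: [1.99, 2.426, 0.004]
contact_force: [5.2, -1.1, 4.9]
width: 0.0359
finger_force: 30.0
```

{"op": "carry_out", "data": {"deltas": [{"translation": [1, 0, 0], "twist": 0}, {"translation": [1, 0, 0], "twist": 0}, {"translation": [1, 0, 0], "twist": 0}, {"translation": [1, 0, 0], "twist": 0}, {"translation": [1, 0, 0], "twist": 0}]}}

```text
t: 17.02
tcp_pos: [0.5404, 0.0035, 0.0245]
orientation: [1.99, 2.426, 0.005]
contact_force: [5.3, -0.7, 5.3]
width: 0.0354
finger_force: 30.0
```

{"op": "carry_out", "data": {"deltas": [{"translation": [1, 0, 0], "twist": 0}, {"translation": [1, 0, 0], "twist": 0}, {"translation": [1, 0, 0], "twist": 0}, {"translation": [1, 0, 0], "twist": 0}, {"translation": [1, 0, 0], "twist": 0}]}}

```text
t: 17.43
tcp_pos: [0.5398, 0.0067, 0.0245]
orientation: [1.991, 2.424, 0.003]
contact_force: [7.6, -6.2, 5.5]
width: 0.0359
finger_force: 30.0
```

Contact felt: the push along the track rose from about 2 N to about 7.5 N. I hold briefly for a steady reading.

{"op": "carry_out", "data": {"deltas": [{"translation": [0, 0, 0], "twist": 0}, {"translation": [0, 0, 0], "twist": 0}]}}

```text
t: 17.6
tcp_pos: [0.5398, 0.0068, 0.0245]
orientation: [1.991, 2.424, 0.003]
contact_force: [6.9, -3.6, 5.7]
width: 0.0356
finger_force: 30.0
```

{"op": "carry_out", "data": {"deltas": [{"translation": [0.8, 0, 0], "twist": 0}, {"translation": [0.7, 0, 0], "twist": 0}, {"translation": [0, 0, 0], "twist": 0}]}}

```text
t: 17.85
tcp_pos: [0.5397, 0.0075, 0.0245]
orientation: [1.991, 2.423, 0.002]
contact_force: [6.3, -5.4, 5.1]
width: 0.0363
finger_force: 30.0
```

{"op": "carry_out", "data": {"deltas": [{"translation": [0.7, 0, 0], "twist": 0}, {"translation": [0.5, 0, 0], "twist": 0}, {"translation": [0, 0, 0], "twist": 0}]}}

```text
t: 18.1
tcp_pos: [0.5395, 0.008, 0.0245]
orientation: [1.991, 2.422, 0.001]
contact_force: [6.5, -6.8, 5.5]
width: 0.0357
finger_force: 30.0
```

A clear find, at about 6 N net. I back off to y ≈ −0.003.

{"op": "carry_out", "data": {"deltas": [{"translation": [-3, 0, 0], "twist": 0}, {"translation": [-3, 0, 0], "twist": 0}, {"translation": [-3, 0, 0], "twist": 0}, {"translation": [-3, 0, 0], "twist": 0}, {"translation": [0, 0, 0], "twist": 0}]}}

```text
t: 18.52
tcp_pos: [0.5411, -0.0002, 0.0245]
orientation: [1.991, 2.427, 0.006]
contact_force: [5.5, 0.3, 6.3]
width: 0.0359
finger_force: 30.0
```

{"op": "carry_out", "data": {"deltas": [{"translation": [0, 0, 0], "twist": 0}, {"translation": [0, 0, 0], "twist": 0}, {"translation": [0, 0, 0], "twist": 0}]}}

```text
t: 18.77
tcp_pos: [0.5411, -0.0002, 0.0245]
orientation: [1.99, 2.427, 0.005]
contact_force: [5.5, 0.2, 5.9]
width: 0.0354
finger_force: 30.0
```

{"op": "carry_out", "data": {"deltas": [{"translation": [-1.5, 0, 0], "twist": 0}, {"translation": [-1.5, 0, 0], "twist": 0}, {"translation": [0, 0, 0], "twist": 0}, {"translation": [0, 0, 0], "twist": 0}]}}

```text
t: 19.1
tcp_pos: [0.5416, -0.0026, 0.0245]
orientation: [1.99, 2.427, 0.006]
contact_force: [4.9, 1.2, 6.5]
width: 0.0361
finger_force: 30.0
```

{"op": "carry_out", "data": {"deltas": [{"translation": [0, 0, 0], "twist": 0}, {"translation": [0, 0, 0], "twist": 0}, {"translation": [0, 0, 0], "twist": 0}, {"translation": [0, 0, 0], "twist": 0}, {"translation": [0, 0, 0], "twist": 0}], "gripper": 0.2}}

```text
t: 19.52
tcp_pos: [0.5384, -0.0036, 0.0228]
orientation: [-1.992, -2.428, 0.002]
contact_force: [-0.8, 0.9, -0.3]
width: 0.0669
finger_force: 0.0
```

{"op": "carry_out", "data": {"deltas": [{"translation": [0, 0, 0], "twist": 0}, {"translation": [0, 0, 0], "twist": 0}, {"translation": [0, 0, 0], "twist": 0}]}}

```text
t: 19.77
tcp_pos: [0.5391, -0.0035, 0.0231]
orientation: [-1.992, -2.429, 0.0]
contact_force: [-0.3, 0.1, 0.1]
width: 0.0704
finger_force: 0.0
```

{"op": "carry_out", "data": {"deltas": [{"translation": [0, 0, -10], "twist": 0}, {"translation": [0, 0, -25], "twist": 0}, {"translation": [0, 0, -35], "twist": 0}, {"translation": [0, 0, -35], "twist": 0}, {"translation": [0, 0, -20], "twist": 0}]}}

```text
t: 20.18
tcp_pos: [0.5406, -0.003, 0.1524]
orientation: [1.99, 2.427, 0.004]
contact_force: [0.0, 0.9, -0.6]
width: 0.0703
finger_force: 0.0
```

{"op": "carry_out", "data": {"deltas": [{"translation": [0, 0, 0], "twist": 0}, {"translation": [0, 0, 0], "twist": 0}, {"translation": [0, 0, 0], "twist": 0}]}}

```text
t: 20.43
tcp_pos: [0.5385, -0.0037, 0.1477]
orientation: [-1.992, -2.429, 0.001]
contact_force: [-0.8, 0.6, -0.0]
width: 0.0706
finger_force: 0.0
```

```bash
python3 - <<'E'
from h import *
s=monitor.state();m=cams.camera_model("wrist");im=cams.capture("wrist")
print(s["t"],s["tcp_pos"],s["width"],s["contact_force"])
g=cv2.cvtColor(im,6);sx=np.array([.981,.193,0]);sy=np.array([-.193,.981,0]);c=np.array([.5415,-.003,.087])
u,v=map(int,proj(m,c));print(u,v,[np.round(proj(m,c+.018*a*sx)) for a in(-1,1)],"bottom edge pred",proj(m,c-.011*sy),"front foot",proj(m,c+.011*sy-[0,0,.064]))
for r in range(v-50,v+30,4):
    print(r,''.join('#' if x<45 else ('+' if x<100 else '.') for x in g[r,u-45:u+45:2]))
a=cv2.imread("pics/scene0.png");b=cams.capture("scene");t0=cv2.imread("pics/top0.png");t1=cams.capture("top")
for n,p,q in(("scene",a,b),("top",t0,t1)):
    k=((cv2.absdiff(cv2.GaussianBlur(p,(5,5),0),cv2.GaussianBlur(q,(5,5),0)).max(2))>50).astype(np.uint8)
    print(n,[cv2.boundingRect(c) for c in cv2.findContours(k,0,2)[0] if cv2.contourArea(c)>12])
ms=cams.camera_model("scene");print(proj(ms,[.5585,-.356,.058]))
E
```

```text
20.4333 [ 0.53850754 -0.0036687   0.14772557] 0.07061610650549179 [-0.82817349  0.55319482 -0.04935233]
284 214 [array([261., 215.]), array([309., 215.])] bottom edge pred (np.float64(284.7081159380711), np.float64(228.74404763201497)) front foot (np.float64(284.0357956930461), np.float64(184.7373109151536))
164 .............................................
168 .............................................
172 .............................................
176 ++.........................................++
180 .........+#########################+.........
184 .........###########################+........
188 .........###########################+........
192 .........###########################+........
196 .........###########################.........
200 .........###########################.........
204 .........+##########################.........
208 .........+##########################.........
212 .........+##########################.........
216 ...........+######################+..........
220 .......++..+######################..++.......
224 ............+####################+..
[... 467 characters left out ...]
7), (321, 173, 6, 6), (278, 163, 19, 16), (254, 158, 26, 7), (248, 119, 38, 40), (555, 106, 5, 10), (260, 96, 19, 23), (271, 74, 27, 39), (278, 60, 12, 7), (467, 52, 32, 63), (506, 51, 14, 8), (300, 50, 10, 5), (473, 44, 16, 8), (287, 43, 51, 44), (276, 43, 14, 10), (492, 41, 5, 6), (233, 40, 50, 94), (542, 36, 18, 8), (284, 19, 21, 34), (473, 14, 22, 29), (501, 0, 59, 223), (405, 0, 18, 12), (399, 0, 6, 8), (310, 0, 74, 47)]
top [(343, 418, 32, 2), (207, 405, 16, 15), (182, 399, 32, 21), (208, 370, 6, 10), (214, 337, 86, 83), (229, 309, 48, 29), (383, 297, 177, 123), (221, 289, 58, 21), (267, 192, 14, 18), (193, 155, 82, 134)]
(np.float64(323.92412633508974), np.float64(169.21282007249266))
```

The carriage stayed where it was released, the pin shows in the stand in the scene view, and the gripper is clear.

```bash
python3 -c "
from h import *
print(ticket.job_done())"
```

```text
the job is handed in; nothing more can be done
None
```

The job is handed in, with no verdict returned: the pin is fully down in the grey stand, the buffer was found at about 6 N, and the carriage was backed off about 1 cm (an estimated 8 mm short of the buffer) and let go.

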